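Show the apprentice the next cut

TASK

Show the apprentice how the mortise is to be cleaned up by pointing, touching nothing at all: point down at the blade of the widest of the three chisels, then at the head of the mallet, then at the rectangular mortise, each time with the fingertips two or three centimetres above it for about two seconds. Lift well clear on the way between them so as not to point at the two narrower chisels or at the block with round holes, move nothing, and finish still pointing at the mortise.

Things in the scene. Friction and masses are not known exactly. Their poses are not given: they have to be found in the camera images.
- chisel_wide: (sizes in mm) The widest wood chisel, lying flat on the bench, 258 long: a turned wooden handle (30 thick, 120 long) and a flat steel blade 38 wide, 120 long, 5 thick. Origin on the bench under the joint of blade and handle; x points along the tool to the cutting edge (blade from x = 8 to x = 128), z up. Lies with x within about 6 degrees of world x (away from the robot). Loose.
- blade_wide (a point): (sizes in mm) Centre of the upper face of the wide chisel's blade, 5 above the bench. The blade extends 60 either way along x and 19 either way along y.
- chisel_medium: (sizes in mm) A chisel of the same make and length, blade 20 wide; origin and axes as for the wide one. Not to be pointed at. Loose.
- chisel_narrow: (sizes in mm) A chisel of the same make and length, blade 9 wide; origin and axes as for the wide one. Not to be pointed at. Loose.
- mallet: (sizes in mm) Round one-piece dark wooden mallet lying on the bench, 238 long: a cylindrical head 130 long and 56 in diameter (x = -65 to 65), and a handle 110 long and up to 40 thick on its -x side. Origin on the bench under the middle of the head; z up. Loose.
- mallet_head_top (a point): (sizes in mm) Top of the middle of the mallet's head, 56 above the bench.
- rail_mortised: (sizes in mm) Brown wood block 160 (x) by 50 (y) by 75 high, with one rectangular pocket (the mortise) in its top face, 60 (x) by 16 (y), 35 deep, its centre 30 towards +x from the block's. Origin at the centre of its underside, z up. Loose.
- mortise (a point): (sizes in mm) Centre of the mouth of the mortise, level with the block's top, 75 above the bench.
- rail_drilled: (sizes in mm) Brown wood block of the same size with three round holes of 14 in a row in its top. Origin at the centre of its underside. Not to be pointed at. Loose. The chisels, the mallet and both blocks lie side by side in six lanes about 100 apart, in any order, long sides roughly along world x. Nothing near them is taller than 75; a glue bottle (190) and a vise (120) stand farther left.

How it is judged (in metres and radians):
On the way, in this order (a step that is already met when the one before it is completed fails the run):
1. point at the blade of the widest chisel and dwell (x of the grasp point in the frame of chisel_wide between -0.002 and 0.138 m and y of the grasp point in the frame of chisel_wide between -0.029 and 0.029 m and z of the grasp point in the frame of chisel_wide between 0.005 and 0.085 m), for 1.2 s.
2. point at the head of the mallet and dwell (x of the grasp point in the frame of mallet between -0.07 and 0.07 m and y of the grasp point in the frame of mallet between -0.033 and 0.033 m and z of the grasp point in the frame of mallet between 0.056 and 0.136 m), for 1.2 s.
3. point at the mortise and dwell (x of the grasp point in the frame of rail_mortised between -0.007 and 0.067 m and y of the grasp point in the frame of rail_mortised between -0.02 and 0.02 m and z of the grasp point in the frame of rail_mortised between 0.075 and 0.155 m), for 1.2 s.
At the end, for the whole second after the job is handed in: The grasp point is over the mortise (within its outline plus about 7 mm lengthwise and 12 mm sideways) and less than 80 mm above the block's top (fingertips less than about 60 mm above it), nothing touched, and the three chisels, the mallet and both blocks are within 8 mm of where they started (all of step 3 and distance of each of chisel_wide, chisel_medium, chisel_narrow, mallet, rail_mortised, rail_drilled from where it was at the start of the episode below 0.008 m).
It fails at once if the robot touches something (contact force between any of the fingers, the arm and anything else above 0.3 N).
It fails at once if a chisel, the mallet or a block is moved or lifted (not (distance of chisel_wide from where it was at the start of the episode below 0.008 m) or not (distance of chisel_medium from where it was at the start of the episode below 0.008 m) or not (distance of chisel_narrow from where it was at the start of the episode below 0.008 m) or not (distance of mallet from where it was at the start of the episode below 0.008 m) or not (distance of rail_mortised from where it was at the start of the episode below 0.008 m) or not (distance of rail_drilled from where it was at the start of the episode below 0.008 m)).
It fails at once if the robot points at a narrower chisel or at the drilled block (grasp point right over it, less than 55 mm above it) ((x of the grasp point in the frame of chisel_medium between 0.008 and 0.128 m and y of the grasp point in the frame of chisel_medium between -0.018 and 0.018 m and z of the grasp point in the frame of chisel_medium between 0.005 and 0.06 m) or (x of the grasp point in the frame of chisel_narrow between 0.008 and 0.128 m and y of the grasp point in the frame of chisel_narrow between -0.014 and 0.014 m and z of the grasp point in the frame of chisel_narrow between 0.005 and 0.06 m) or (x of the grasp point in the frame of rail_drilled between -0.07 and 0.07 m and y of the grasp point in the frame of rail_drilled between -0.022 and 0.022 m and z of the grasp point in the frame of rail_drilled between 0.075 and 0.13 m)).
It also fails if it takes over 56 s, if anything falls off the work surface, if the arm or the gripper's body presses on something with over 40 N, if the wrist force passes 120 N, or if a joint passes its speed limit or range.

ROBOT

A 7-joint arm with a two-finger parallel gripper is mounted at the origin on the work surface. World frame = base frame: x ahead of the robot, y to its left, z up, the work surface at z = 0. Lengths are in m, angles in degrees, forces in N, time in s.
With the tool pointing down it reaches from about 0.35 to 0.9 m from the base axis. Payload 7.2 kg.
Tool frame: the origin (TCP) lies at the very end of the fingers, on their centre line; the grasp point (between the pads) lies 19 mm behind it (r.pinch_z is the distance from the TCP to the grasp point, in m); z points along the fingers, y is the direction in which the jaws open and shut (so a half turn about z gives the same grasp; the last joint's range is limited). The gripper opens to 88 mm and grips with 3 to 60 N. Pads are 20 mm wide; open, the fingers measure 115 mm over their backs; the gripper's body (75 mm by 178 mm) begins 61 mm behind the grasp point.
Start: joints at [-68.537, 23.554, -0.728, 91.456, 0.321, 64.991, -4.71], TCP at [0.268, 0.565, 0.223] pointing down, gripper open.
Joint ranges: [-169.25, 169.25], [-16.82, 113.86], [-84.01, 82.57], [7.8, 145.47], [-59.2, 239.2], [7.22, 106.19], [-163.78, 163.78]. Speed limits (degrees/s): [136.94, 136.94, 172.46, 172.46, 180, 180, 180].

INTERFACE

Orientations are given as [roll, pitch, yaw] about the fixed x, y, z axes, in that order (R = Rz(yaw) Ry(pitch) Rx(roll)).
In Python, from station import r gives the robot as it stands.
- The arm moves only by the tool drive_tool, never from a script. Its argument "moves" is a list that holds one entry, the list of rows, each a list of 5 numbers: the closure, from -1 (fully open) to 1 (shut), then the shift along the tool's x, y, z in mm, then the turn about the tool's z in degrees. A call has 1 to 20 rows; each row is the pose to reach, as a shift and turn from the pose measured when the call began, along the tool's axes at that moment; what a row does not reach only later rows make up. A row lasts 1/12 s, in which the tool goes at most 41.7 mm and 7.16 degrees, less where a joint would pass 70% of its speed; a pose out of reach is approached as far as the arm can. A call with a gripper value outside its range is refused whole. The fingers move at their own pace and stop on an object; the grip force is fixed at half the most. Time passes only in rows, so rows that repeat a pose let the fingers close. It gives the time, the measured TCP pose, the force and the opening at its end, in the units of the state.
- r.get_state(): the state, without advancing time (a new reading comes with each control period).
- r.get_image(name): name is "side" or "top"; returns a dict with "color" (400x640x3 uint8, red, green, blue), "vertical_fov" (degrees; the focal length in pixels is half the picture's height over the tangent of half this angle, whatever the lens; pixels are square), "cx", "cy" (the principal point, pixels), "position" and "rotation" of the camera in the world. Camera axes: x right, y up, looking along -z (the intrinsics and any distortion apply to the point x, -y, -z); pixel columns grow to the right and rows downward; lengths in m; the calibration is good to about 2 mm. A picture is of the moment at which its call begins. There is no depth.
- r.finish_job(): hands the job in, once; it reports no verdict.
The state is a dict: "t": time; "joint_positions": joint angles; "joint_velocities": joint speeds; "joint_efforts": joint torques, N m; "eef_pos": TCP position; "eef_rot": TCP orientation; "ft_force": force on the tool from outside, world axes, zero at the start; "moment": the same for the moment, N m; "gripper_width": finger opening in m.
Only numpy, scipy, OpenCV 4.12 (cv2) and the standard library are available. Lean on these libraries where they do the work, as an engineer would, in place of code of your own. Each camera call takes 0.05 s, during which the arm holds its last target.

## Working session

There is one attempt and no reset: what is moved stays moved. The work goes in short steps, Python scripts to look and compute and a tool call to move; the robot and the scene stay as the last step left them, time stands still between calls to the robot, and variables do not carry over. Pictures are saved under pics/ and viewed, and the job is handed in when it is done.

Besides the shell and the picture viewer there is one more tool, called after "Call:" as name([rows], argument=value, ...), one row to a line, values as JSON. drive_tool: Moves the arm, as the interface text tells. Its arguments: {"type":"object","properties":{"moves":{"type":"array"}},"required":["moves"]}

```bash
mkdir -p pics; python3 - <<'E'
from station import r
import cv2
for n in("top","side"):
    i=r.get_image(n); cv2.imwrite(f"pics/{n}0.png",i["color"][:,:,::-1])
    print({k:v for k,v in i.items() if k!="color"})
s=r.get_state();print(s["t"],s["eef_pos"],s["eef_rot"],s["gripper_width"],r.pinch_z)
E
```

```text
{'vertical_fov': 48.31013002439964, 'cx': 324.07361808725443, 'cy': 202.69032269441502, 'position': array([ 0.41961861, -0.00615335,  0.90025947]), 'rotation': array([  9.76866319,   0.87419643, -90.43990415])}
{'vertical_fov': 42.98548387291866, 'cx': 316.0409085524812, 'cy': 194.90946741568425, 'position': array([ 0.45977157, -0.78861445,  0.73618745]), 'rotation': array([50.20398174,  0.13345297, -7.17604913])}
0.1 [0.26761421 0.56430322 0.22190558] [-1.79917398e+02  4.95732707e-03  1.54633785e+02] 0.08804016318811876 0.0187
```

View pics/top0.png

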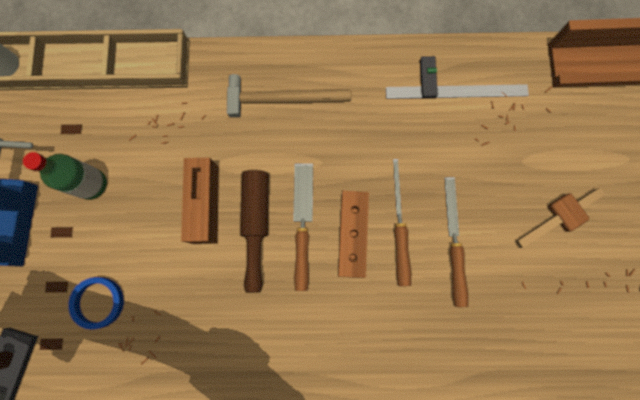

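View pics/side0.png

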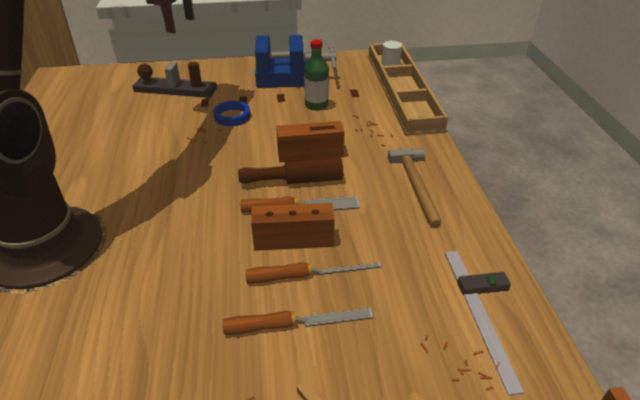

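The top view shows, left to right: the mortised block (200,200) with its slot at about (196,184), mallet head (255,203), wide blade (303,193), drilled block (353,235), narrow blade (397,190) and medium blade (451,208). The lane order matches in the side view. Next I turn these pixels into positions.

```bash
cat > h.py <<'E'
import numpy as np
from scipy.spatial.transform import Rotation as R
def cast(i,u,v,z):
    f=200/np.tan(np.radians(i["vertical_fov"]/2))
    d=R.from_euler("xyz",i["rotation"],degrees=True).apply([(u-i["cx"])/f,-(v-i["cy"])/f,-1])
    p=i["position"]; return p+d*(z-p[2])/d[2]
def proj(i,P):
    f=200/np.tan(np.radians(i["vertical_fov"]/2))
    c=R.from_euler("xyz",i["rotation"],degrees=True).inv().apply(np.array(P)-i["position"])
    return i["cx"]+f*c[0]/-c[2], i["cy"]-f*c[1]/-c[2]
E
python3 - <<'E'
from station import r
from h import *
import cv2
T=r.get_image("top");S=r.get_image("side")
np.set_printoptions(precision=4,suppress=True)
for n,u,v,z in[("wide edge",304,164.5,.005),("wide blade near",302.5,221,.005),("mallet head far",256,171,.028),("mallet head near",254.5,236,.028),("mortise",196,184,.075),("block c",197,200,.075),("drill",354,233,.075),("narrow edge",396.5,160,.005),("medium edge",450.5,178,.005),("med root",456,238,.005)]:
    P=cast(T,u,v,z);print(n,P,"side px",np.round(proj(S,P),1))
for n,(x,y,w,h) in {"tw":(170,140,160,160)}.items():
    cv2.imwrite("pics/cropT.png",cv2.resize(T["color"][y:y+h,x:x+w,::-1],None,fx=3.6,fy=3.6,interpolation=cv2.INTER_CUBIC))
cv2.imwrite("pics/cropS.png",cv2.resize(S["color"][110:260,230:390,::-1],None,fx=4,fy=4,interpolation=cv2.INTER_CUBIC))
E
```

```text
wide edge [0.6545 0.0472 0.005 ] side px [356.9 201.8]
wide blade near [0.5367 0.0503 0.005 ] side px [303.9 205.4]
mallet head far [0.6361 0.1426 0.028 ] side px [342.  168.5]
mallet head near [0.5049 0.1432 0.028 ] side px [285.6 172.7]
mortise [0.6004 0.2484 0.075 ] side px [320.8 127.9]
block c [0.5694 0.2453 0.075 ] side px [308.2 129.5]
drill [ 0.5042 -0.0497  0.075 ] side px [292.1 213. ]
narrow edge [ 0.6618 -0.144   0.005 ] side px [379.2 265.5]
medium edge [ 0.6225 -0.253   0.005 ] side px [370.9 313.6]
med root [ 0.4995 -0.2571  0.005 ] side px [301.4 323. ]
```

View pics/cropT.png

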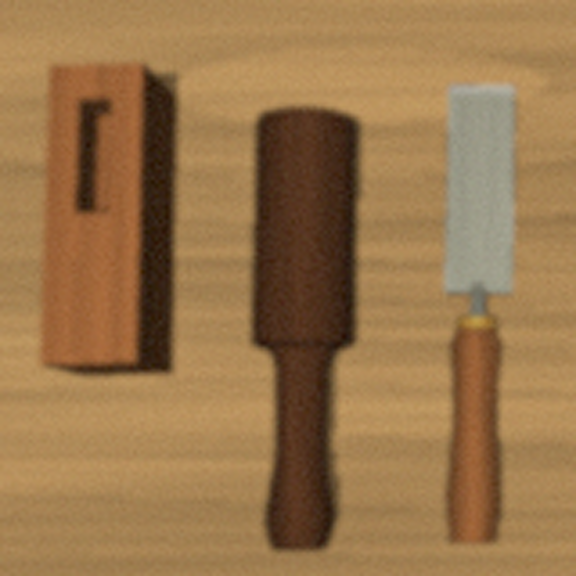

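View pics/cropS.png

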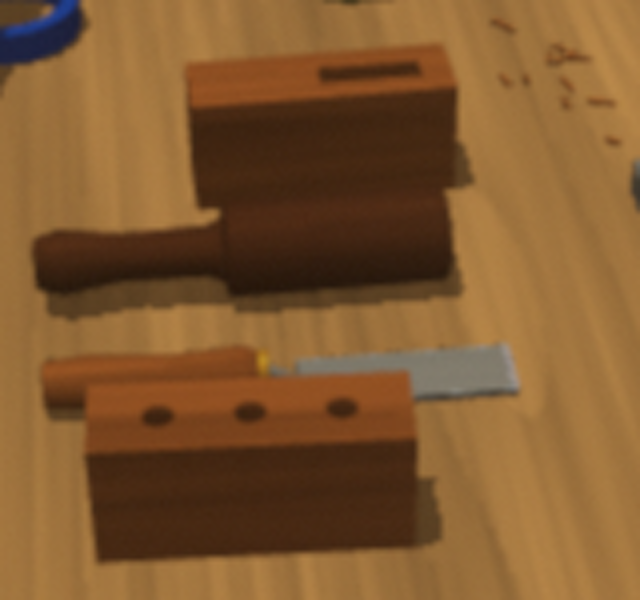

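Both views agree to about 4 mm. With the tips about 25 mm above each target, the TCP goals are:
- **Blade:** (0.596, 0.049, 0.030)
- **Mallet:** (0.571, 0.143, 0.081)
- **Mortise:** (0.601, 0.247, 0.100)

I'll close the fingers partly, rise, and go across in two calls.

Call:
drive_tool([
  [[0.6,0,0,-20,0],[0.6,0,0,-40,0],[0.6,-12,-8,-50,0],[0.6,-28,-18,-50,0],[0.6,-46,-29,-50,0],[0.6,-64,-40,-50,0],[0.6,-82,-52,-50,0],[0.6,-100,-63,-50,0],[0.6,-118,-74,-50,0],[0.6,-136,-86,-50,0],[0.6,-154,-97,-50,0],[0.6,-172,-108,-50,0],[0.6,-190,-120,-50,0],[0.6,-208,-131,-50,0],[0.6,-226,-142,-50,0],[0.6,-240,-151,-50,0],[0.6,-250,-157,-50,0],[0.6,-256,-161,-50,0],[0.6,-258,-162,-50,0],[0.6,-258,-162,-50,0]],
])

```text
t: 1.87
eef_pos: [0.4315, 0.3074, 0.2723]
eef_rot: [-180.0, -0.0, 154.6]
ft_force: [-0.5, -0.1, -0.2]
gripper_width: 0.017
```

Call:
drive_tool([
  [[0.6,-6,-4,0,0],[0.6,-18,-11,0,0],[0.6,-34,-21,0,0],[0.6,-52,-33,0,0],[0.6,-70,-44,0,0],[0.6,-88,-55,0,0],[0.6,-106,-67,0,0],[0.6,-124,-78,0,0],[0.6,-142,-89,0,0],[0.6,-160,-101,0,0],[0.6,-178,-112,0,0],[0.6,-196,-123,0,0],[0.6,-214,-135,0,0],[0.6,-230,-145,0,0],[0.6,-244,-153,0,0],[0.6,-253,-159,0,0],[0.6,-258,-162,0,0],[0.6,-259,-163,0,0],[0.6,-259,-163,0,0],[0.6,-259,-163,0,0]],
])

```text
t: 3.53
eef_pos: [0.5951, 0.0502, 0.2723]
eef_rot: [-180.0, -0.0, 154.7]
ft_force: [0.6, 0.1, 0.3]
gripper_width: 0.0175
```

Call:
drive_tool([
  [[0.6,0,0,8,0],[0.6,0,0,22,0],[0.6,0,0,38,0],[0.6,0,0,55,0],[0.6,0,0,72,0],[0.6,0,0,89,0],[0.6,0,0,106,0],[0.6,0,0,123,0],[0.6,0,0,140,0],[0.6,0,0,155,0],[0.6,0,0,167,0],[0.6,0,0,175,0],[0.6,0,0,179,0],[0.6,0,0,180,0],[0.6,0,0,180,0]],
])

```text
t: 4.78
eef_pos: [0.5952, 0.0503, 0.0925]
eef_rot: [-180.0, -0.0, 154.7]
ft_force: [0.1, -0.4, -0.8]
gripper_width: 0.0176
```

```bash
python3 - <<'E'
from station import r
import cv2
for n in("top","side"):
    cv2.imwrite(f"pics/{n}1.png",r.get_image(n)["color"][:,:,::-1])
s=r.get_state();print(s["t"],s["eef_pos"])
E
```

```text
4.8833 [0.59550464 0.05023287 0.09305522]
```

View pics/side1.png

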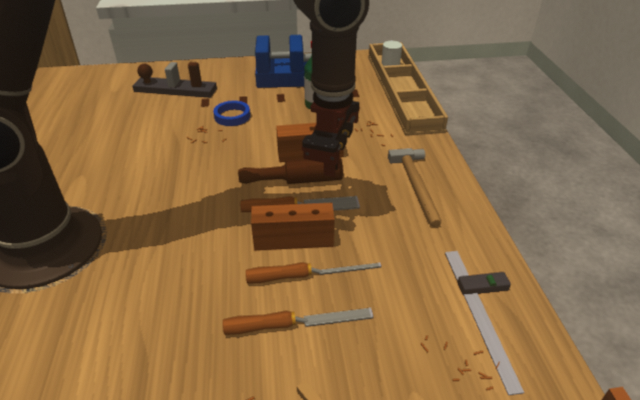

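View pics/top1.png

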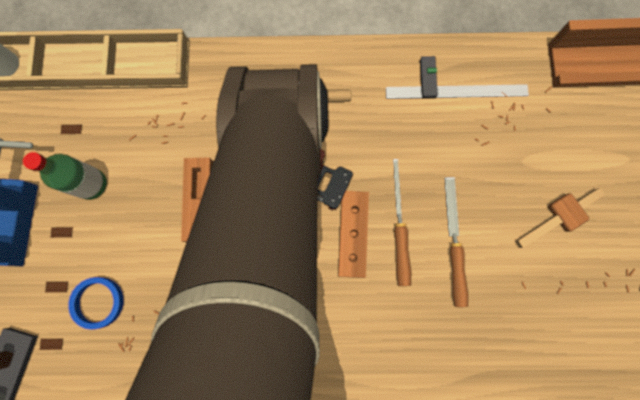

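The side view shows the fingertips at about (325,172), over the wide blade. The top view shows the gripper body reaching over the drilled block's far corner, but it will stay about 35 mm above it. I descend 60 mm and dwell.

Call:
drive_tool([
  [[0.6,0,0,6,0],[0.6,0,0,15,0],[0.6,0,0,26,0],[0.6,0,0,37,0],[0.6,0,0,47,0],[0.6,0,0,54,0],[0.6,0,0,58,0],[0.6,0,0,60,0],[0.6,0,0,60,0],[0.6,0,0,60,0],[0.6,0,0,60,0],[0.6,0,0,60,0],[0.6,0,0,60,0],[0.6,0,0,60,0],[0.6,0,0,60,0],[0.6,0,0,60,0],[0.6,0,0,60,0],[0.6,0,0,60,0],[0.6,0,0,60,0],[0.6,0,0,60,0]],
])

```text
t: 6.55
eef_pos: [0.5956, 0.0502, 0.0331]
eef_rot: [180.0, 0.0, 154.7]
ft_force: [-1.0, -0.1, 0.1]
gripper_width: 0.0176
```

Call:
drive_tool([
  [[0.6,0,0,0,0],[0.6,0,0,0,0],[0.6,0,0,0,0],[0.6,0,0,0,0],[0.6,0,0,0,0],[0.6,0,0,0,0],[0.6,0,0,0,0],[0.6,0,0,0,0],[0.6,0,0,0,0],[0.6,0,0,0,0],[0.6,0,0,0,0],[0.6,0,0,0,0],[0.6,0,0,0,0],[0.6,0,0,0,0],[0.6,0,0,0,0]],
])

```text
t: 7.8
eef_pos: [0.5956, 0.0502, 0.0331]
eef_rot: [180.0, 0.0, 154.7]
ft_force: [0.4, -0.1, 0.3]
gripper_width: 0.0174
```

Call:
drive_tool([
  [[0.6,0,0,-6,0],[0.6,0,0,-16,0],[0.6,0,0,-32,0],[0.6,0,0,-49,0],[0.6,0,0,-66,0],[0.6,0,0,-83,0],[0.6,0,0,-100,0],[0.6,0,0,-117,0],[0.6,0,0,-134,0],[0.6,0,0,-150,0],[0.6,0,0,-164,0],[0.6,0,0,-174,0],[0.6,0,0,-179,0],[0.6,0,0,-180,0],[0.6,0,0,-180,0]],
])

```text
t: 9.05
eef_pos: [0.5954, 0.0502, 0.2131]
eef_rot: [180.0, 0.0, 154.7]
ft_force: [0.9, 1.0, -0.1]
gripper_width: 0.0178
```

Dwelled more than 2 s at the blade. Now over to the mallet head at height, then down to 25 mm above it.

Call:
drive_tool([
  [[0.6,5,6,0,0],[0.6,14,16,0,0],[0.6,25,30,0,0],[0.6,37,44,0,0],[0.6,48,57,0,0],[0.6,56,67,0,0],[0.6,61,72,0,0],[0.6,62,73,0,0],[0.6,62,73,0,0],[0.6,62,73,8,0],[0.6,62,73,22,0],[0.6,62,73,38,0],[0.6,62,73,55,0],[0.6,62,73,72,0],[0.6,62,73,88,0],[0.6,62,73,102,0],[0.6,62,73,114,0],[0.6,62,73,123,0],[0.6,62,73,129,0],[0.6,62,73,131,0]],
])

```text
t: 10.72
eef_pos: [0.5703, 0.1422, 0.0811]
eef_rot: [-180.0, -0.0, 154.6]
ft_force: [-0.2, 0.4, -0.4]
gripper_width: 0.0175
```

Call:
drive_tool([
  [[0.6,0,0,0,0],[0.6,0,0,0,0],[0.6,0,0,0,0],[0.6,0,0,0,0],[0.6,0,0,0,0],[0.6,0,0,0,0],[0.6,0,0,0,0],[0.6,0,0,0,0],[0.6,0,0,0,0],[0.6,0,0,0,0],[0.6,0,0,0,0],[0.6,0,0,0,0],[0.6,0,0,0,0],[0.6,0,0,0,0],[0.6,0,0,0,0],[0.6,0,0,0,0],[0.6,0,0,0,0],[0.6,0,0,0,0],[0.6,0,0,0,0],[0.6,0,0,0,0]],
])

```text
t: 12.38
eef_pos: [0.5703, 0.1422, 0.0811]
eef_rot: [-180.0, -0.0, 154.6]
ft_force: [0.2, 0.1, 0.4]
gripper_width: 0.0177
```

```bash
python3 - <<'E'
from station import r
import cv2
cv2.imwrite("pics/side2.png",r.get_image("side")["color"][:,:,::-1])
s=r.get_state();print(s["t"],s["eef_pos"])
E
```

```text
12.4333 [0.57033413 0.14221552 0.08111811]
```

View pics/side2.png

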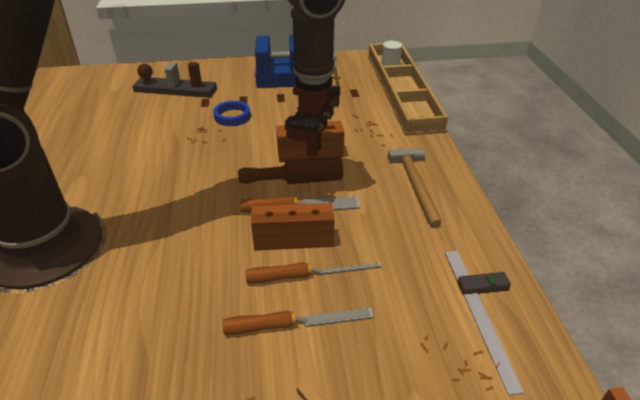

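The side view shows the fingertips at about (303,152), over the mallet head, and nothing has moved. Next I lift, cross to the mortise, and lower.

Call:
drive_tool([
  [[0.6,0,0,0,0],[0.6,0,0,0,0],[0.6,0,0,0,0],[0.6,0,0,-6,0],[0.6,0,0,-18,0],[0.6,0,0,-35,0],[0.6,0,0,-52,0],[0.6,0,0,-69,0],[0.6,0,0,-86,0],[0.6,0,0,-100,0],[0.6,1,6,-110,0],[0.6,3,18,-115,0],[0.6,5,34,-115,0],[0.6,8,52,-115,0],[0.6,11,70,-115,0],[0.6,14,86,-115,0],[0.6,16,99,-115,0],[0.6,17,106,-115,0],[0.6,17,108,-115,0],[0.6,17,108,-115,0]],
])

```text
t: 14.1
eef_pos: [0.6012, 0.2473, 0.1955]
eef_rot: [-179.9, -0.0, 154.7]
ft_force: [-0.8, 0.3, 1.1]
gripper_width: 0.018
```

Call:
drive_tool([
  [[0.6,0,0,6,0],[0.6,0,0,16,0],[0.6,0,0,30,0],[0.6,0,0,45,0],[0.6,0,0,60,0],[0.6,0,0,73,0],[0.6,0,0,84,0],[0.6,0,0,91,0],[0.6,0,0,95,0],[0.6,0,0,96,0],[0.6,0,0,96,0],[0.6,0,0,96,0],[0.6,0,0,96,0],[0.6,0,0,96,0],[0.6,0,0,96,0],[0.6,0,0,96,0],[0.6,0,0,96,0],[0.6,0,0,96,0],[0.6,0,0,96,0],[0.6,0,0,96,0]],
])

```text
t: 15.77
eef_pos: [0.6011, 0.2473, 0.0995]
eef_rot: [-179.9, -0.0, 154.7]
ft_force: [0.3, -0.1, -0.2]
gripper_width: 0.0177
```

Call:
drive_tool([
  [[0.6,0,0,0,0],[0.6,0,0,0,0],[0.6,0,0,0,0],[0.6,0,0,0,0],[0.6,0,0,0,0],[0.6,0,0,0,0],[0.6,0,0,0,0],[0.6,0,0,0,0],[0.6,0,0,0,0],[0.6,0,0,0,0],[0.6,0,0,0,0],[0.6,0,0,0,0],[0.6,0,0,0,0],[0.6,0,0,0,0],[0.6,0,0,0,0],[0.6,0,0,0,0],[0.6,0,0,0,0],[0.6,0,0,0,0],[0.6,0,0,0,0],[0.6,0,0,0,0]],
])

```text
t: 17.43
eef_pos: [0.6011, 0.2473, 0.0995]
eef_rot: [-179.9, -0.0, 154.7]
ft_force: [-0.1, -0.6, 0.4]
gripper_width: 0.0174
```

```bash
python3 - <<'E'
from station import r
import cv2
cv2.imwrite("pics/side3.png",r.get_image("side")["color"][:,:,::-1])
s=r.get_state();print(s["t"],s["eef_pos"])
E
```

```text
17.4833 [0.60108851 0.24726151 0.0994833 ]
```

View pics/side3.png

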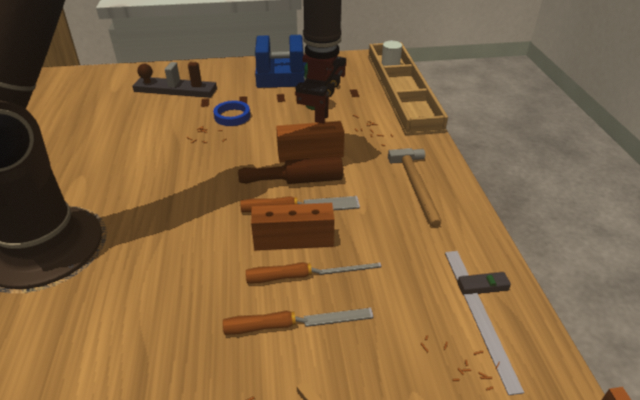

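The fingertips are at about (320,121), just above the mortise at (322,128), and every object is where it was. I'm handing in.

```bash
python3 -c "
from station import r
print(r.finish_job())"
```

```text
the job is handed in; nothing more can be done
None
```

I pointed at the wide chisel's blade, then the mallet head, then the mortise, and handed the job in still over the mortise at about 17.5 s. No verdict was reported.

- **Dwells:** The fingertips were about 28, 25 and 25 mm above the three targets. They stayed there roughly 2 s each, a little longer over the mortise. Between targets I lifted to about 0.2 m and never passed over the narrower chisels. At the blade the gripper body reached over a corner of the drilled block, about 35 mm above it, but the fingertips did not.
- **Last checks:** The final fingertip position was (0.601, 0.247, 0.099), against a measured mortise centre of (0.600, 0.248, 0.075). Judged by eye, the last side picture shows the tips over the mortise and every object where it started. Wrist force readings stayed near 1 N, which looked like sensor noise.
- **Disagreement:** The top and side views differed by about 4 mm along x for the mortise and the blade's edge, well inside the tolerances.

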